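# Hold a sensor block home in the corner of a locating jig

### The job

First, before moving the block, slide the jig's side stop (the bar with the knob) all the way to its end stop. Then fetch the grey grooved sensor block, stand it upright on the jig's plate with a long side against the fixed fence and an end against the side stop, and press it firmly into that corner so that it is flush with both. Finish while still holding it pressed against both, without letting go, and leave the other things on the table where they are.

Things in the scene. Friction and masses are not known exactly. Their poses are not given: they have to be found in the camera images.
- jig: Locating jig, bolted down: aluminium plate 170 (x) by 240 (y) by 12 mm thick, lying flat; origin at the centre of its underside, z up. A fixed steel fence stands along its +x side; the side stop lies along x and slides along y; a dark end-stop block (18 mm high) at the +y edge ends its travel. The jig's place and yaw vary.
- fence: Fixed steel fence on the jig, 16 mm thick, 215 mm long, 24 mm high above the plate (its top is 36 mm above the table). Axes parallel to the jig's; origin at the centre of its underside, at x = +53, y = -7.5, z = 12 mm in the jig's frame. Its working face looks to jig -x, at jig x = +45 mm. The block drags on plate, fence and side stop (friction near 1), so pushing may take several N before it slides home.
- side_stop: Sliding side stop: steel bar 125 (jig x) by 24 (jig y) by 24 mm high on the plate, square to the fence, ending 3 mm short of it; origin at the centre of its underside, axes as the jig's. Working face looks to jig -y, 12 mm from the origin. Slides only along jig y, needs about 3 N, stays where left: origin at jig y = +70 mm hard against the end stop, starts at -30 to +30 mm.
- stop_knob (a point): Centre of the top of the side stop's black round knob: 20 mm diameter, gripping part 30 mm high, upright; its top is 76 mm above the table, its lower rim 46 mm above the table, over a thinner stem.
- corner (a point): Where the corner will be once the side stop is at its end stop: on the top of the plate (12 mm above the table), where the fence's working face meets the side stop's working face (x = +45, y = +58 mm in the jig's frame); axes as the jig's. The block belongs on its -x, -y side.
- block: The sensor block: grey plastic, 64 mm long (its x) by 44 wide (its y) by 50 high, 0.2 to 0.42 kg, an open groove 12 mm wide and deep along its top in x, floored with bright steel; origin at the centre of its underside, z up. Stands on the table left or right of the jig, yaw varies. Home: along the fence, origin 22 mm from the fence's face and 32 mm from the side stop's face, either end first; it stands 26 mm above both.
- rotor: Bystander: grey pump rotor, a disc 64 mm across and 14 mm high with a central hub to 36 mm and three steel rollers; origin under its centre. Stands on the other side of the jig from the block.
- spare_block: Bystander: plain grey square block 50 by 50 by 30 mm without a groove; origin under its centre.
- screwdriver: Bystander: black-handled screwdriver lying on the table.
- spray_bottle: Bystander: white bottle, 60 mm across, 150 mm high, beyond the jig; origin under its centre.
- dish: Bystander: steel bowl, 120 mm across, 40 mm high, beyond the jig; origin under its centre.
Mind the look-alikes: they are no part of the job. What is shaped like the block but red is not meant.

How it is judged:
By the outcome, as a careful person would: the job done as asked, in the order asked, and still so for the second after the job is handed in, while the arm keeps its last pose, push and grip.
It also fails if it takes over 72 s, if anything falls off the work surface, if the arm or the gripper's body presses on something with over 40 N, if the wrist force passes 120 N, or if a joint passes its speed limit or range.

### The arm

A 6-joint arm with a two-finger parallel gripper is mounted at the origin on the work surface. World frame = base frame: x ahead of the robot, y to its left, z up, the work surface at z = 0. Lengths are in mm, angles in rad, forces in N, time in s.
With the tool pointing down it reaches from about 250 to 775 mm from the base axis. Payload 8.9 kg.
Tool frame: the origin (TCP) lies at the very end of the fingers, on their centre line; the grasp point (between the pads) lies bot.grip_depth behind it (bot.grip_depth is the distance from the TCP to the grasp point, in mm); z points along the fingers, y is the line along which they close (so a half turn about z gives the same grasp; the last joint's range is limited). The gripper opens to 85 mm and grips with 20 to 120 N. Pads are 22 mm wide; open, the fingers measure 114 mm over their backs; the gripper's body (76 mm by 85 mm) begins 54 mm behind the grasp point. The pads swing forward as they close: fully open they stand 13 mm farther back than shut.
Start: joints at [1.159, 0.291, -0.153, 1.127, 0, 1.431], TCP at [141.444, 505.586, 231.305] pointing down, gripper open.
Joint ranges: [-2.52, 2.52], [-0.91, 1.74], [-1.3, 1.37], [-1.96, 2.02], [-1.52, 1.47], [-3.14, 3.14]. Speed limits (rad/s): [2.22, 2.22, 2.79, 3.14, 3.14, 3.14].

### API

Orientations are given as [roll, pitch, yaw] about the fixed x, y, z axes, in that order (R = Rz(yaw) Ry(pitch) Rx(roll)).
In Python, from workcell import bot, eyes, workorder gives the robot as it stands.
- The arm moves only by the tool send_rows, never from a script. Its argument "moves" is text: rows parted by semicolons, each of 4 numbers parted by spaces: the shift along the world's x, y, z in cm, then the turn about the world's z in rad. In form: x y z twist; .... A call has 1 to 8 rows; each row is the pose to reach, as a shift and turn from the pose commanded when the call began; what a row does not reach only later rows make up. A row lasts 1/10 s, in which the tool goes at most 50 mm and 8.59 degrees, less where a joint would pass 70% of its speed; a pose out of reach is approached as far as the arm can. A call with a gripper value outside its range is refused whole. "jaw" is the finger opening in cm, from 0 to 8.54, set as the call begins (left out, the last holds). The fingers move at their own pace and stop on an object; "force" is the grip in N (left out, the last holds). Time passes only in rows, so rows that repeat a pose let the fingers close. It gives the time, the measured TCP pose, the force, the opening and the grip force at its end, in the units of the state.
- bot.get_state(): the state, without advancing time (a new reading comes with each control period).
- eyes.capture(name): name is "side" or "top" or "wrist"; returns the picture (384x512x3 uint8, red, green, blue); there is no depth.
- eyes.get_calibration(name): a dict with "camera_matrix" (3x3 intrinsics, pixels), "distortion" ([k1, k2, p1, p2, k3] as OpenCV has them; the pictures are not rectified), "R" (3x3) and "t" (3): a world point X has camera coordinates R X + t; the wrist camera has in their place "T_tool_cam" (4x4, takes a point from camera to tool coordinates, whose origin is the TCP and whose axes are the flange's). Camera axes: x right, y down, z forward; pixel columns grow to the right and rows downward; lengths in mm; the calibration is good to about 2 mm. A picture is of the moment at which its call begins: read the wrist's pose just before it. get_calibration takes no time and is no camera call.
- workorder.close_job(): hands the job in; it is judged then, once.
Trained networks look in the newest picture that a camera, given by its name, has taken for a name from the list of things; names that differ only in an ending like _2 or _b are one class to them, and where a whole thing is asked for, a point or a joint stands for the part that bears it (a point fixed in the world has none). Each returns a list of dicts, best first, with "p" (0 to 1); they miss things now and then, are a little off and sometimes report something else, mostly with a low value. They report only what shows in the picture. A call takes as long as a camera call. They do not tell look-alikes from the thing itself.
- eyes.trace(target, camera): "region" (384x512 bool, what is visible of it) and "extent" ([left, top, right, bottom] in pixels, round what is visible of it).
The state is a dict: "t": time; "joints": joint angles; "joint_velocities": joint speeds; "effort": joint torques, N m; "ee_pos": TCP position; "tool_rot": TCP orientation; "wrist_force": force on the tool from outside, world axes, zero at the start; "ft_torque": the same for the moment, N m; "gripper_width": opening from 0.0 (shut) to 1.0 (fully open); "gripper_force": force on a finger pad.
Only numpy, scipy, OpenCV 4.12 (cv2) and the standard library are available. Lean on these libraries where they do the work, as an engineer would, in place of code of your own. Each camera call takes 0.05 s, during which the arm holds its last target. There are 200 camera calls.

## Working session

There is one attempt and no reset: what is moved stays moved. The work goes in short steps, Python scripts to look and compute and a tool call to move; the robot and the scene stay as the last step left them, time stands still between calls to the robot, and variables do not carry over. Pictures are saved under pics/ and viewed, at most 10 in all, crops included, and the job is handed in when it is done.

Besides the shell and the picture viewer there is one more tool, called as name(argument=value, ...) on one line, values as JSON. send_rows: Moves the arm, as the interface text tells. Its arguments: {"type":"object","properties":{"moves":{"type":"string"},"jaw":{"type":"number"},"force":{"type":"number"}},"required":["moves"]}

```bash
ls; mkdir -p pics; cat > h.py <<'E'
import numpy as np, cv2
from workcell import bot, eyes, workorder
def ray(name,uv,z):
    c=eyes.get_calibration(name)
    K=np.array(c["camera_matrix"],float);D=np.array(c["distortion"],float)
    if "R" in c: R=np.array(c["R"]);t=np.array(c["t"]).ravel()
    n=cv2.undistortPoints(np.array(uv,float).reshape(-1,1,2),K,D).reshape(-1,2)
    d=np.c_[n,np.ones(len(n))]@R; o=-R.T@t
    return o+d*((z-o[2])/d[:,2])[:,None]
def proj(name,X):
    c=eyes.get_calibration(name);R=np.array(c["R"],float);t=np.array(c["t"],float).ravel()
    return cv2.projectPoints(np.array(X,float).reshape(-1,3),cv2.Rodrigues(R)[0],t,np.array(c["camera_matrix"],float),np.array(c["distortion"],float))[0].reshape(-1,2)
def save(im,n): cv2.imwrite(f"pics/{n}.png",im[:,:,::-1])
E
python3 - <<'E'
from h import *
ims=[]
for n in("top","side"):
    im=eyes.capture(n);save(im,n+"0");ims.append(im)
    for k in("jig","fence","side_stop","stop_knob","block","rotor","spare_block"):
        r=eyes.trace(k,n)
        for q in r[:3]:
            g=q["region"];m=cv2.moments(g.astype(np.uint8),True)
            print(n,k,round(q["p"],2),np.round(q["extent"]).tolist(),int(m["m00"]),round(m["m10"]/max(m["m00"],1),1),round(m["m01"]/max(m["m00"],1),1))
cv2.imwrite("pics/both.png",np.vstack([cv2.resize(i,(400,300)) for i in ims])[:,:,::-1])
s=bot.get_state();print(s["t"],s["ee_pos"],s["tool_rot"],bot.grip_depth)
c=eyes.get_calibration("top");print(c)
E
```

```text
pics
top jig 0.81 [216.0, 178.0, 316.0, 250.0] 5950 264.3 211.0
top fence 0.83 [225.0, 185.0, 307.0, 198.0] 601 266.1 189.3
top side_stop 0.65 [114.0, 111.0, 165.0, 170.0] 458 146.2 129.7
top stop_knob 0.58 [260.0, 195.0, 273.0, 242.0] 448 266.6 217.4
top block 0.88 [334.0, 184.0, 362.0, 214.0] 524 347.1 197.0
top block 0.81 [356.0, 277.0, 383.0, 309.0] 606 368.3 291.5
top block 0.77 [358.0, 224.0, 392.0, 259.0] 581 374.0 241.1
top rotor 0.56 [131.0, 243.0, 162.0, 266.0] 483 145.5 254.2
top spare_block 0.87 [372.0, 142.0, 394.0, 164.0] 399 382.7 152.5
side jig 0.58 [201.0, 198.0, 300.0, 256.0] 3032 249.3 228.6
side fence 0.88 [234.0, 201.0, 294.0, 234.0] 548 264.4 216.8
side side_stop 0.88 [226.0, 214.0, 263.0, 238.0] 505 241.6 224.7
side stop_knob 0.63 [227.0, 212.0, 262.0, 240.0] 481 242.1 224.1
side block 0.92 [281.0, 270.0, 314.0, 299.0] 887 298.3 283.3
side block 0.73 [233.0, 283.0, 266.0, 326.0] 888 250.6 304.0
side block 0.69 [300.0, 237.0, 327.0, 265.0] 647 311.1 250.9
side rotor 0.82 [155.0, 191.0, 172.0, 208.0] 241 162.5 199.2
side rotor 0.71 [215.0, 169.0, 254.0, 174.0] 183 241.0 169.1
side spare_block 0.72 [358.0, 242.0, 384.0, 264.0] 431 368.8 252.8
side spare_block 0.61 [281.0, 270.0, 315.0, 296.0] 813 298.0 282.8
0.8 [141.43285578 505.60103192 231.33831557] [ 3.14152578e+00 -3.65335933e-05  2.86882202e+00] 18.700000000000003
{'camera_matrix': array([[426.84913328,   0.        , 256.13572526],
       [  0.        , 426.84913328, 193.27188121],
       [  0.        ,   0.        ,   1.        ]]), 'distortion': array([-0.04885922,  0.        ,  0.        ,  0.        ,  0.        ]), 'R': array([[ 0.00657816, -0.99995712,  0.00651774],
       [-0.98957151, -0.00744745, -0.14384977],
       [ 0.14389214, -0.0055035 , -0.98957807]]), 't': array([  -2.04549316,  578.68460369, 1046.25843675])}
```

View pics/top0.png

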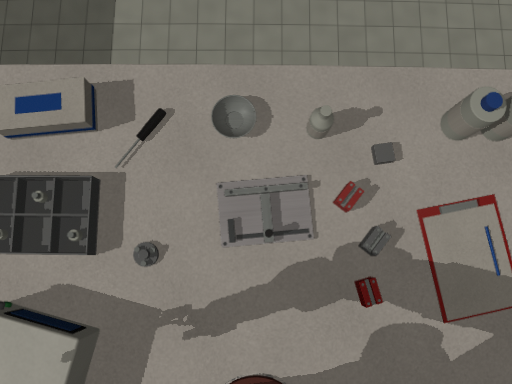

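View pics/side0.png

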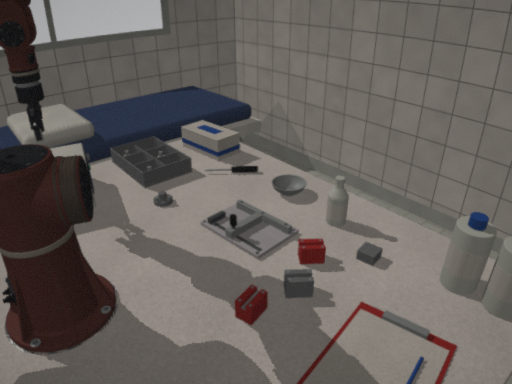

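The top view shows the jig at about (266,210) with the fence on its far side, the dark end stop at left (232,230), and the knob at (268,233). There are three grooved candidates: red (348,197), grey (374,241) and red (368,291). The grey one at (374,241) fits. I'll confirm it in a crop with model overlays.

```bash
cat >> h.py <<'E'
def T(p,P): # p=[x,y,yaw]; P local Nx3
    P=np.array(P,float).reshape(-1,3);c,s=np.cos(p[2]),np.sin(p[2])
    return np.c_[p[0]+c*P[:,0]-s*P[:,1],p[1]+s*P[:,0]+c*P[:,1],P[:,2]]
def box(x0,x1,y0,y1,z0,z1): return np.array([[x,y,z] for z in(z0,z1) for x,y in((x0,y0),(x1,y0),(x1,y1),(x0,y1))],float)
def fitmask(names_masks,boxes,p0):
    from scipy.optimize import minimize
    S=8
    def sil(n,p,shape):
        m=np.zeros((shape[0]*2,shape[1]*2),np.uint8)
        for b in boxes:
            h=cv2.convexHull((proj(n,T(p,b))*2+.5).astype(np.float32)); cv2.fillConvexPoly(m,np.round(h*256).astype(np.int32),1,shift=8)
        return m
    def cost(p):
        e=0
        for n,g in names_masks:
            G=cv2.resize(g.astype(np.uint8),None,fx=2,fy=2,interpolation=cv2.INTER_NEAREST)
            m=sil(n,p,g.shape); e+=1-(m&G).sum()/max((m|G).sum(),1)
        return e
    best=None
    for d in(0,.15,-.15):
        q=np.array(p0,float);q[2]+=d
        r=minimize(cost,q,method="Nelder-Mead",options=dict(initial_simplex=[q,q+[8,0,0],q+[0,8,0],q+[0,0,.12]],maxiter=250))
        if best is None or r.fun<best.fun:best=r
    return best.x,best.fun
E
python3 - <<'E'
from h import *
def near(rs,uv):
    return min(rs,key=lambda q:np.hypot(*(np.array(np.nonzero(q["region"])).mean(1)[::-1]-uv)))["region"]
it=eyes.capture("top");jt=near(eyes.trace("jig","top"),(264,211));bt=near(eyes.trace("block","top"),(374,241))
i2=eyes.capture("side");bs=near(eyes.trace("block","side"),(298,283));js=near(eyes.trace("jig","side"),(249,228))
r=cv2.minAreaRect(np.argwhere(jt)[:,::-1].astype(np.float32));print("jigrect",r)
p0=ray("top",[r[0]],12)[0]
J,f=fitmask([("top",jt)],[box(-85,85,-120,120,0,12),box(45,61,-115,100,12,36)],[p0[0],p0[1],0.06]);print("J",J,f)
c=ray("top",[(374,241)],40)[0]
B,f=fitmask([("top",bt),("side",bs)],[box(-32,32,-22,22,0,50)],[c[0],c[1],-0.6]);print("B",B,f)
B2,f=fitmask([("top",bt)],[box(-32,32,-22,22,0,50)],[c[0],c[1],-0.6]);print("Btop",B2,f)
def lines(im,n,s,off,P,b,col):
    q=(proj(n,T(P,b))-off)*s+s/2
    for a,d in [(0,1),(1,2),(2,3),(3,0),(4,5),(5,6),(6,7),(7,4),(0,4),(1,5),(2,6),(3,7)]: cv2.line(im,tuple(int(v) for v in q[a]),tuple(int(v) for v in q[d]),col,1)
off=np.array([205,165]);s=4
t=cv2.resize(it[165:265,205:395],None,fx=s,fy=s,interpolation=cv2.INTER_CUBIC)
lines(t,"top",s,off,J,box(-85,85,-120,120,0,12),(255,255,0));lines(t,"top",s,off,J,box(45,61,-115,100,12,36),(0,255,0));lines(t,"top",s,off,B,box(-32,32,-22,22,0,50),(0,255,255))
save(t,"crop1")
E
```

```text
jigrect ((264.7222900390625, 210.8067626953125), (65.23208618164062, 92.86695098876953), 85.03025817871094)
J [ 5.38015362e+02 -2.07801934e+01  9.56232524e-02] 0.016394117889360293
B [ 459.90245077 -299.75745082   -0.71100187] 0.1456811836237878
Btop [ 459.57613011 -298.5149067    -0.68143991] 0.10229132569558097
```

View pics/crop1.png

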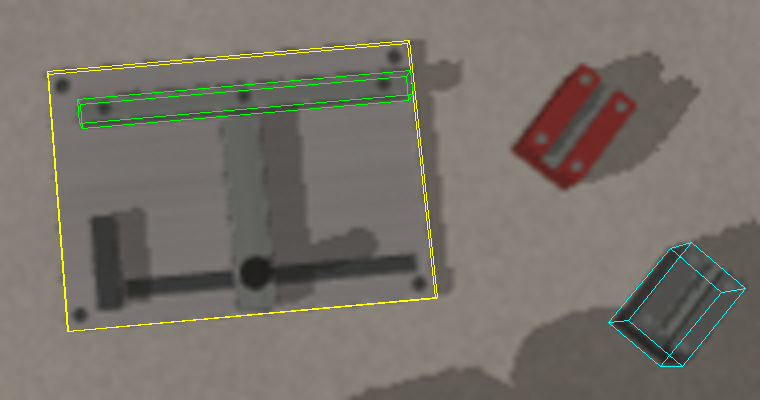

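The overlay fits the jig, and the crop confirms that the grey grooved block is the one at full-frame pixel (374,241). The red ones at (348,197) and (368,291) are look-alikes. Next I compute the knob position and move to it.

```bash
cat >> h.py <<'E'
J=np.array([538.0,-20.8,0.0956])
def toJ(X): 
    X=np.atleast_2d(X);c,s=np.cos(J[2]),np.sin(J[2]);d=X[:,:2]-J[:2]
    return np.c_[c*d[:,0]+s*d[:,1],-s*d[:,0]+c*d[:,1]]
def st():
    s=bot.get_state();print("t",round(s["t"],2),"p",np.round(s["ee_pos"],1),"rot",np.round(s["tool_rot"],3),"F",np.round(s["wrist_force"],1),"g",round(s["gripper_width"],3),round(s["gripper_force"],1),"q",np.round(s["joints"],2))
    return s
E
python3 - <<'E'
from h import *
k=ray("top",[(268.75,232.5)],76);print(k,toJ(k))
# check with bar edges: crop px of bar top edges (z=36): left (222..232), right (260..273)
for c in [(222,125),(236,300),(260,120),(274,300)]:
    X=ray("top",[((c[0]+.5)/4-.5+205,(c[1]+.5)/4-.5+165)],36);print(toJ(X))
print("side knob",proj("side",k))
st()
E
```

```text
[[477.33538722 -29.15649017  76.        ]] [[-61.18527012  -2.52762575]]
[[35.91327388  9.15484358]]
[[-75.94169114  10.41026882]]
[[ 36.99122333 -15.38850342]]
[[-78.07667346 -13.49070879]]
side knob [[232.90711916 215.27088461]]
t 1.1 p [141.4 505.6 231.3] rot [-3.142 -0.     2.869] F [-0.5  0.1  0.5] g 0.999 0.0 q [ 1.16  0.29 -0.15  1.13  0.    1.43]
```

send_rows(moves="21 -33.5 0 0.368; 21 -33.5 0 0.368; 21 -33.5 0 0.368; 21 -33.5 0 0.368; 21 -33.5 0 0.368; 21 -33.5 0 0.368; 21 -33.5 0 0.368; 21 -33.5 0 0.368", jaw=6)

```text
t: 1.9
ee_pos: [350.5, 171.5, 231.6]
tool_rot: [3.141, 0.001, -3.046]
wrist_force: [1.3, 1.2, 0.1]
gripper_width: 0.703
gripper_force: 0.0
```

send_rows(moves="12.6 -20 0 0; 12.6 -20 0 0; 12.6 -20 0 0; 12.6 -20 0 0; 12.6 -20 0 0; 12.6 -20 0 0; 12.6 -20 -10 0; 12.6 -20 -10 0")

```text
t: 2.7
ee_pos: [476.9, -27.0, 131.1]
tool_rot: [-3.141, 0.004, -3.047]
wrist_force: [0.8, -0.2, -0.6]
gripper_width: 0.699
gripper_force: 0.0
```

```bash
python3 - <<'E'
from h import *
s=st()
im=eyes.capture("wrist")
c=eyes.get_calibration("wrist");print(np.round(c["T_tool_cam"],3).tolist(),np.round(c["camera_matrix"],1).tolist())
save(im,"w1")
for q in eyes.trace("stop_knob","wrist")[:2]: print(q["p"],q["extent"])
E
```

```text
t 2.7 p [476.9 -27.  131.1] rot [-3.141  0.004 -3.047] F [ 0.8 -0.2 -0.6] g 0.699 0.0 q [-0.21  0.28 -0.45  0.84  0.   -0.3 ]
[[-0.0, -0.949, -0.314, 80.768], [1.0, 0.0, -0.0, 0.591], [0.0, -0.314, 0.949, -142.784], [0.0, 0.0, 0.0, 1.0]] [[290.2, 0.0, 255.4], [0.0, 290.2, 190.4], [0.0, 0.0, 1.0]]
0.97 [236.4, 162.0, 267.9, 293.8]
```

View pics/w1.png

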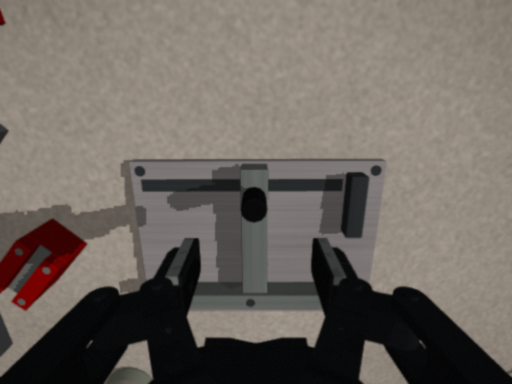

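The wrist view shows the knob at (254,204), centred between the fingers. The jig looks square to the camera, with the end stop to the right at (355,205). I'll descend, grip and push.

send_rows(moves="0 0 -4 0; 0 0 -7.5 0; 0 0 -8.4 0; 0 0 -8.4 0")

```text
t: 3.2
ee_pos: [475.8, -26.4, 48.1]
tool_rot: [3.141, -0.001, -3.046]
wrist_force: [0.7, 0.6, 1.0]
gripper_width: 0.7
gripper_force: 0.0
```

send_rows(moves="0 0 0 0; 0 0 0 0; 0 0 0 0; 0 0 0 0; 0 0 0 0; 0 0 0 0", jaw=1, force=30)

```text
t: 3.8
ee_pos: [477.0, -27.0, 48.9]
tool_rot: [-3.141, 0.003, -3.046]
wrist_force: [-1.2, 0.5, 10.2]
gripper_width: 0.225
gripper_force: 28.9
```

send_rows(moves="-0.1 1 0.1 0; -0.2 2 0.1 0; -0.29 3 0.1 0; -0.38 4 0.1 0; -0.48 5 0.1 0; -0.57 6 0.1 0; -0.62 6.5 0.1 0; -0.62 6.5 0.1 0")

```text
t: 4.6
ee_pos: [470.4, 40.0, 49.0]
tool_rot: [3.14, 0.002, -3.045]
wrist_force: [3.9, 3.1, 6.5]
gripper_width: 0.222
gripper_force: 32.0
```

send_rows(moves="-0.02 0.2 0 0; -0.04 0.4 0 0; -0.06 0.6 0 0; -0.08 0.8 0 0; -0.1 1 0 0; -0.1 1.2 0 0; -0.1 1.2 0 0; -0.1 1.2 0 0")

```text
t: 5.4
ee_pos: [470.0, 44.9, 49.0]
tool_rot: [-3.129, 0.001, -3.05]
wrist_force: [5.2, -34.3, 3.3]
gripper_width: 0.222
gripper_force: 33.2
```

send_rows(moves="0 0 0 0; 0 0 0 0; 0 -0.3 0 0; 0 -0.3 0 0; 0 -0.3 3 0; 0 -0.3 7 0; 0 -0.3 10 0; 0 -0.3 10 0", jaw=6)

```text
t: 6.2
ee_pos: [470.8, 47.6, 151.8]
tool_rot: [-3.141, 0.006, -3.046]
wrist_force: [-0.4, 1.3, -1.0]
gripper_width: 0.705
gripper_force: 0.0
```

```bash
cat >> h.py <<'E'
def wray(s,uv,z):
    from scipy.spatial.transform import Rotation as Ro
    c=eyes.get_calibration("wrist");A=np.eye(4);A[:3,:3]=Ro.from_euler("xyz",s["tool_rot"]).as_matrix();A[:3,3]=s["ee_pos"]
    M=A@np.array(c["T_tool_cam"]);n=cv2.undistortPoints(np.array(uv,float).reshape(-1,1,2),np.array(c["camera_matrix"],float),np.array(c["distortion"],float)).reshape(-1,2)
    d=np.c_[n,np.ones(len(n))]@M[:3,:3].T;o=M[:3,3]
    return o+d*((z-o[2])/d[:,2])[:,None]
E
python3 - <<'E'
from h import *
s=st();im=eyes.capture("wrist");save(im,"w2")
s2=eyes.capture("top");save(cv2.resize(s2[165:265,205:325],None,fx=4,fy=4),"t2")
a=cv2.imread("pics/w2.png")[100:,:];b=cv2.imread("pics/t2.png")
c=np.zeros((600,800,3),np.uint8);c[:284,:512]=a;c[290:590,:360]=cv2.resize(b,(360,300));cv2.imwrite("pics/c2.png",c)
E
```

```text
t 6.2 p [470.8  47.6 151.8] rot [-3.141  0.006 -3.046] F [-0.4  1.3 -1. ] g 0.705 0.0 q [-0.05  0.25 -0.43  0.88  0.   -0.15]
```

View pics/c2.png

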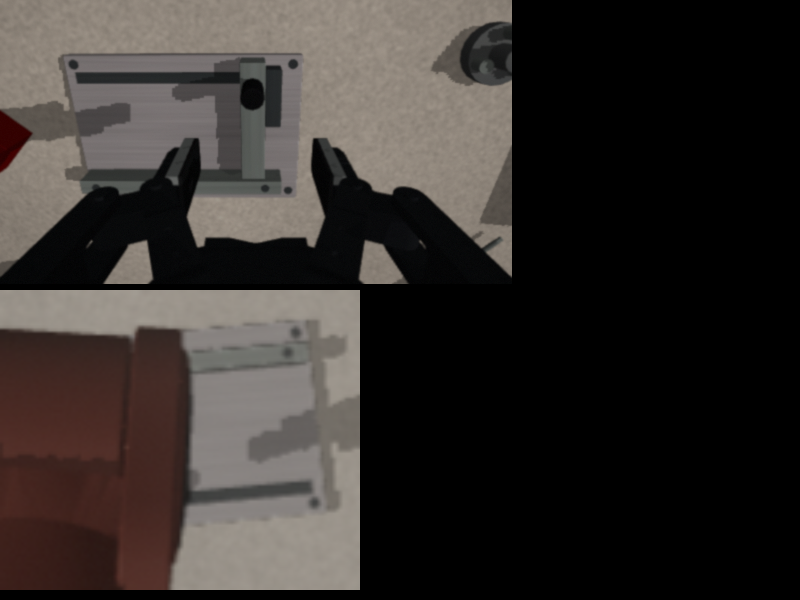

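The side stop now touches the end stop: in the wrist view the bar spans columns 241–265 and the end stop starts at 265. Now I go to the grey block.

send_rows(moves="-0.5 -5 3.8 -0.15; -0.6 -10 3.8 -0.3; -0.7 -15 3.8 -0.44; -0.8 -20 3.8 -0.58; -0.9 -25 3.8 -0.72; -1 -30 3.8 -0.8; -1.1 -34.7 3.8 -0.8; -1.1 -34.7 3.8 -0.8", jaw=8.5)

```text
t: 7.1
ee_pos: [456.5, -304.1, 184.3]
tool_rot: [-3.141, -0.001, 2.433]
wrist_force: [0.9, 0.9, 0.1]
gripper_width: 0.997
gripper_force: 0.0
```

```bash
cat >> h.py <<'E'
def wproj(s,X):
    from scipy.spatial.transform import Rotation as Ro
    c=eyes.get_calibration("wrist");A=np.eye(4);A[:3,:3]=Ro.from_euler("xyz",s["tool_rot"]).as_matrix();A[:3,3]=s["ee_pos"]
    M=np.linalg.inv(A@np.array(c["T_tool_cam"]))
    return cv2.projectPoints(np.array(X,float).reshape(-1,3),cv2.Rodrigues(M[:3,:3])[0],M[:3,3],np.array(c["camera_matrix"],float),np.array(c["distortion"],float))[0].reshape(-1,2)
E
cat > look.py <<'E'
import h,sys
from h import *
s=st();im=eyes.capture("wrist")
_p=h.proj
h.proj=lambda n,X: wproj(s,X) if n=="wrist" else _p(n,X)
for q in eyes.trace("block","wrist")[:3]:
    g=q["region"];c=np.argwhere(g).mean(0)[::-1];X=wray(s,[c],35)[0]
    print(round(q["p"],2),q["extent"],c.round(0),X.round(0),im[g].mean(0).round())
    if np.hypot(X[0]-460,X[1]+300)<40:
        B,f=fitmask([("wrist",g)],[box(-32,32,-22,22,0,50)],[X[0],X[1],-0.7]);print("B",B.round(2),f)
        qd=wproj(s,T(B,box(-32,32,-22,22,0,50)))
        for a,d in [(0,1),(1,2),(2,3),(3,0),(4,5),(5,6),(6,7),(7,4)]: cv2.line(im,tuple(int(v) for v in qd[a]),tuple(int(v) for v in qd[d]),(255,255,0) if a>3 else (0,255,0),1)
save(im,sys.argv[1])
E
python3 look.py w3
```

```text
t 7.1 p [ 456.5 -304.1  184.3] rot [-3.141e+00 -1.000e-03  2.433e+00] F [0.9 0.9 0.1] g 0.997 0.0 q [-0.72  0.37 -0.17  1.03 -0.   -0.01]
0.94 [142.1, 19.2, 235.3, 104.5] [187.  63.] [ 332. -281.   35.] [75. 25. 23.]
0.68 [239.3, 140.6, 283.0, 213.2] [261. 176.] [ 460. -299.   35.] [74. 75. 74.]
B [ 461.14 -299.93   -0.67] 0.04284229877707613
0.59 [343.0, 176.6, 401.4, 250.6] [373. 213.] [ 572. -234.   35.] [97. 18. 16.]
```

View pics/w3.png

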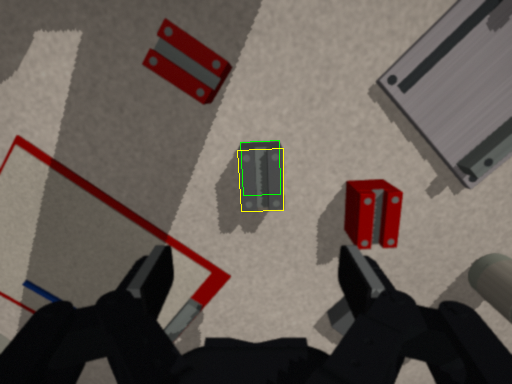

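The wrist view shows the grey block at (261,177) between the fingers, and the fitted outline matches it. The red ones sit at (187,63) and (373,213). I'll approach the grey block.

send_rows(moves="0.3 0.3 -4 0.04; 0.3 0.3 -8 0.04; 0.3 0.3 -8 0.04; 0.3 0.3 -8 0.04")

```text
t: 7.6
ee_pos: [460.2, -295.0, 106.3]
tool_rot: [3.141, -0.002, 2.478]
wrist_force: [0.3, -1.4, 0.7]
gripper_width: 0.996
gripper_force: 0.0
```

```bash
python3 look.py w4
```

```text
t 7.6 p [ 460.2 -295.   106.3] rot [ 3.141e+00 -2.000e-03  2.478e+00] F [ 0.3 -1.4  0.7] g 0.996 0.0 q [-0.7   0.43 -0.29  0.85  0.   -0.04]
0.96 [222.7, 156.9, 280.0, 252.8] [251. 204.] [ 459. -299.   35.] [73. 74. 73.]
B [ 461.14 -300.12   -0.66] 0.06424680775069203
0.94 [355.2, 207.8, 434.4, 305.0] [398. 249.] [ 566. -226.   35.] [96. 13. 12.]
0.7 [89.1, 0.0, 219.5, 109.3] [154.  53.] [ 332. -282.   35.] [73. 23. 21.]
```

send_rows(moves="0.1 -0.5 -3 0; 0.1 -0.5 -6 0; 0.1 -0.5 -7.3 0; 0.1 -0.5 -7.8 0; 0.1 -0.5 -7.8 0; 0.1 -0.5 -7.8 0")

```text
t: 8.3
ee_pos: [462.4, -302.3, 29.7]
tool_rot: [-3.141, 0.002, 2.477]
wrist_force: [0.4, -1.0, -0.5]
gripper_width: 0.998
gripper_force: 0.0
```

send_rows(moves="0 0 0 0; 0 0 0 0; 0 0 0 0; 0 0 0 0; 0 0 0 0; 0 0 0 0; 0 0 0 0", jaw=3.5, force=60)

```text
t: 9.0
ee_pos: [462.0, -301.9, 29.1]
tool_rot: [3.141, 0.001, 2.477]
wrist_force: [-1.2, 1.2, 7.4]
gripper_width: 0.501
gripper_force: 62.1
```

send_rows(moves="0 0 3 0; 0 0 6 0; 0 0 9 0; 0 0 9 0")

```text
t: 9.4
ee_pos: [463.3, -303.2, 121.8]
tool_rot: [-3.141, 0.006, 2.477]
wrist_force: [0.6, -0.5, -4.3]
gripper_width: 0.496
gripper_force: 63.7
```

send_rows(moves="1.2 4 0 -0.12; 2.4 8 0 -0.24; 3.6 12 0 -0.36; 4.8 16 0 -0.48; 6 20 0 -0.6; 7.2 24 0 -0.72; 8.3 28 0 -0.811; 8.9 30 0 -0.811")

```text
t: 10.2
ee_pos: [550.1, 1.5, 116.9]
tool_rot: [-3.14, -0.001, 1.665]
wrist_force: [0.7, 0.0, -4.6]
gripper_width: 0.501
gripper_force: 63.6
```

send_rows(moves="0 0 0 0; 0 0 0 0; 0 0 0 0")

```text
t: 10.5
ee_pos: [549.9, -2.4, 117.6]
tool_rot: [-3.14, 0.0, 1.665]
wrist_force: [-0.0, -1.2, -4.4]
gripper_width: 0.498
gripper_force: 63.6
```

```bash
python3 - <<'E'
from h import *
s=st();im=eyes.capture("wrist")
print(toJ(s["ee_pos"]))
i2=eyes.capture("side")
a=cv2.resize(im,(560,420));b=cv2.resize(i2[150:300,180:340],None,fx=1.5,fy=1.2)
c=np.zeros((600,800,3),np.uint8);c[:420,:560]=a;c[420:600,:240]=b;save(c,"w5")
E
```

```text
t 10.5 p [549.9  -2.4 117.6] rot [-3.14   0.     1.665] F [-0.  -1.2 -4.4] g 0.498 63.6 q [-0.14  0.43 -0.27  0.88 -0.    1.34]
[[13.57389329 17.13380013]]
```

View pics/w5.png

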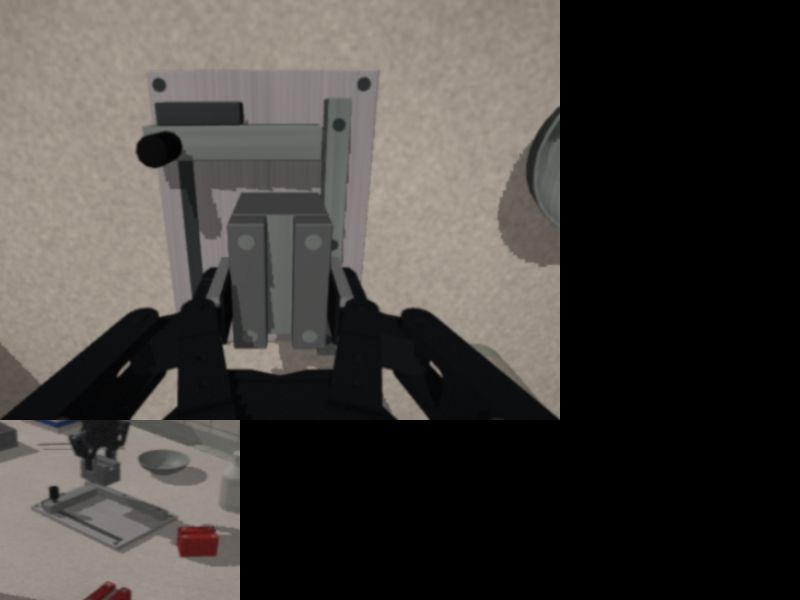

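The wrist view shows the block held square at (280,270), the fence at right (335) and the side stop ahead (row 142). Gaps to both are about 9 mm. I'll lower it onto the plate.

send_rows(moves="0 0 -3 0; 0 0 -5.5 0; 0 0 -7 0; 0 0 -7.3 0; 0 0 -7.5 0; 0 0 -7.6 0; 0 0 -7.6 0; 0 0 -7.6 0")

```text
t: 11.4
ee_pos: [551.1, -1.8, 43.0]
tool_rot: [3.14, 0.0, 1.666]
wrist_force: [-0.3, 0.2, -3.9]
gripper_width: 0.5
gripper_force: 63.5
```

send_rows(moves="0 0 -0.05 0; 0 0 -0.1 0; 0 0 -0.15 0; 0 0 -0.15 0; 0 0 -0.2 0; 0 0 -0.2 0")

```text
t: 12.0
ee_pos: [550.7, -1.7, 41.1]
tool_rot: [3.141, 0.0, 1.666]
wrist_force: [-2.9, 0.2, 9.3]
gripper_width: 0.5
gripper_force: 65.3
```

send_rows(moves="0 0 0.08 0; -0.02 0.2 0.08 0; -0.04 0.4 0.08 0; -0.06 0.6 0.08 0; -0.08 0.8 0.08 0; -0.09 0.9 0.08 0; -0.1 1 0.08 0; -0.1 1 0.08 0")

```text
t: 12.8
ee_pos: [549.9, 6.5, 41.3]
tool_rot: [3.141, 0.004, 1.665]
wrist_force: [-0.1, -11.2, -0.6]
gripper_width: 0.5
gripper_force: 64.1
```

send_rows(moves="0 -0.1 0 0; 0.2 -0.08 0 0; 0.4 -0.06 0 0; 0.6 -0.04 0 0; 0.75 -0.03 0 0; 0.85 -0.02 0 0; 0.95 -0.01 0 0; 1.05 0 0 0")

```text
t: 13.6
ee_pos: [556.8, 7.1, 41.2]
tool_rot: [-3.136, 0.002, 1.665]
wrist_force: [-13.3, -8.3, 14.1]
gripper_width: 0.497
gripper_force: 65.8
```

send_rows(moves="0 0 0 0; 0 0.1 0 0; 0 0.2 0 0; 0 0.2 0 0")

```text
t: 14.0
ee_pos: [557.3, 7.2, 41.3]
tool_rot: [-3.136, 0.006, 1.665]
wrist_force: [-11.7, -18.3, 12.7]
gripper_width: 0.499
gripper_force: 65.6
```

send_rows(moves="0 -0.1 0.05 0; 0.1 -0.2 0.1 0; 0.2 -0.2 0.1 0; 0.3 -0.2 0.1 0; 0.3 -0.2 0.1 0; 0.3 -0.2 0.1 0")

```text
t: 14.6
ee_pos: [559.8, 7.3, 41.4]
tool_rot: [-3.135, 0.002, 1.665]
wrist_force: [-9.8, -7.6, 4.4]
gripper_width: 0.501
gripper_force: 64.6
```

send_rows(moves="0.1 0 0 0; 0.2 0 0 0; 0.3 0 0 0; 0.3 0 0 0; 0.3 0 0 0")

```text
t: 15.1
ee_pos: [559.9, 7.3, 41.3]
tool_rot: [-3.13, 0.002, 1.665]
wrist_force: [-21.6, -8.8, 15.1]
gripper_width: 0.5
gripper_force: 65.8
```

send_rows(moves="-0.2 0 0.05 0; -0.35 0 0.1 0; -0.35 0.1 0.1 0; -0.35 0.2 0.1 0; -0.35 0.3 0.1 0; -0.35 0.3 0.1 0; -0.35 0.3 0.1 0")

```text
t: 15.8
ee_pos: [559.7, 7.7, 42.1]
tool_rot: [-3.135, 0.007, 1.664]
wrist_force: [-7.1, -19.1, -2.2]
gripper_width: 0.503
gripper_force: 63.7
```

send_rows(moves="0.1 0 0 0; 0.2 0 0 0; 0.25 0 -0.05 0; 0.25 0 -0.08 0; 0.25 0 -0.08 0")

```text
t: 16.3
ee_pos: [559.9, 7.6, 41.6]
tool_rot: [-3.131, 0.007, 1.664]
wrist_force: [-17.7, -20.8, 12.0]
gripper_width: 0.499
gripper_force: 65.5
```

```bash
python3 - <<'E'
from h import *
s=st();im=eyes.capture("wrist");print(toJ(s["ee_pos"]),np.round(s["ft_torque"],2))
i2=eyes.capture("side")
a=cv2.resize(im[60:290,130:390],None,fx=2.3,fy=2.3,interpolation=cv2.INTER_CUBIC);b=cv2.resize(i2[175:265,195:305],(198,162))
c=np.zeros((600,800,3),np.uint8);c[:a.shape[0],:a.shape[1]]=a;c[:162,600:798]=b;save(c,"w6")
E
```

```text
t 16.3 p [559.9   7.6  41.6] rot [-3.131  0.007  1.664] F [-17.7 -20.8  12. ] g 0.499 65.5 q [-0.11  0.54 -0.32  0.73 -0.01  1.37]
[[24.48733747 26.17083321]] [-4.47  3.99  0.56]
```

View pics/w6.png

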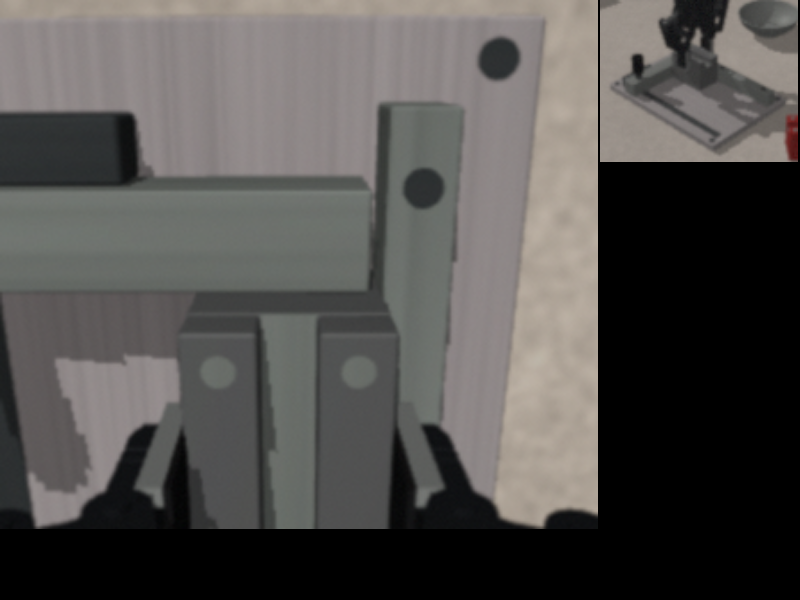

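The block's end meets the side stop (row ~290) and its side meets the fence (column ~387). The side stop is still on the end stop. A slightly firmer seat on the plate and a bit less tilt, then hand in.

send_rows(moves="-0.1 0 0 0; -0.2 0 -0.05 0; -0.2 0 -0.1 0; -0.1 0 -0.13 0; -0.1 0 -0.13 0; -0.1 0 -0.13 0")

```text
t: 17.0
ee_pos: [559.9, 7.5, 41.3]
tool_rot: [-3.133, 0.007, 1.664]
wrist_force: [-19.1, -21.0, 19.3]
gripper_width: 0.497
gripper_force: 66.4
```

```bash
python3 - <<'E'
from h import *
st();print(workorder.close_job())
E
```

```text
t 17.0 p [559.9   7.5  41.3] rot [-3.133  0.007  1.664] F [-19.1 -21.   19.3] g 0.497 66.4 q [-0.11  0.54 -0.32  0.72 -0.01  1.37]
the job is handed in; nothing more can be done
None
```

I slid the side stop to its end stop first, then stood the grey block in the corner and handed the job in at 17 s, still gripping it and pressing about 20 N each into the fence and the side stop; it looked flush in the last picture, with a tool tilt of about 0.5° under load, and I have no verdict back.

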